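Set the sample incubator to six hours and start it

ROBOT

A 6-joint arm with a two-finger parallel gripper is mounted at the origin on a cart in front of the work surface, level with it; the furniture and walls round the work are solid. World frame = base frame: x ahead of the robot, y to its left, z up, the work surface at z = 0. Lengths are in m, angles in rad, forces in N, time in s.
With the tool pointing down it reaches from about 0.425 to 0.95 m from the base axis. Payload 3.5 kg.
Tool frame: the origin (TCP) lies at the very end of the fingers, on their centre line; the grasp point (between the pads) lies ctrl.pinch_z behind it (ctrl.pinch_z is the distance from the TCP to the grasp point, in m); z points along the fingers, y is the line along which they close (so a half turn about z gives the same grasp; the last joint's range is limited). The gripper opens to 85 mm and grips with 20 to 120 N. Pads are 22 mm wide; open, the fingers measure 114 mm over their backs; the gripper's body (76 mm by 85 mm) begins 54 mm behind the grasp point. The pads swing forward as they close: fully open they stand 13 mm farther back than shut.
Start: joints at [1.066, 0.286, 1.577, -0, 1.279, -0.15], TCP at [0.234, 0.633, 0.231] pointing down, gripper open.
Joint ranges: [-2.77, 2.77], [-0.9, 2.22], [0.21, 2.48], [-1.53, 4.67], [0.24, 2.81], [-2.84, 2.84]. Speed limits (rad/s): [2.79, 2.79, 3.14, 3.14, 3.14, 3.14].

INTERFACE

Orientations are given as a unit quaternion [x, y, z, w].
In Python, from plant import ctrl gives the robot as it stands.
- The arm moves only by the tool nudge_tcp, called after ">>>" in YAML: its name, and indented under it one key for each argument. Schema: {"type":"object","properties":{"moves":{"type":"object","properties":{"tx":{"type":"array","items":{"type":"number"},"minItems":1,"maxItems":10},"ty":{"type":"array","items":{"type":"number"},"minItems":1,"maxItems":10},"tz":{"type":"array","items":{"type":"number"},"minItems":1,"maxItems":10},"rx":{"type":"array","items":{"type":"number"},"minItems":1,"maxItems":10},"ry":{"type":"array","items":{"type":"number"},"minItems":1,"maxItems":10},"rz":{"type":"array","items":{"type":"number"},"minItems":1,"maxItems":10},"jaw":{"type":"array","items":{"type":"number"},"minItems":1,"maxItems":10}},"additionalProperties":false,"required":["tx","ty","tz","rx","ry","rz","jaw"]},"force":{"type":"number"},"only":{"type":"string"},"quiet":{"type":"boolean"},"lines":{"type":"string"}},"required":["moves"],"additionalProperties":false}. moves is an object with one list for each field, all of the same length, 1 to 10, a row being the entries at one place: tx, ty, tz (the shift in fractions of the full range, 1 being 1 m), rx, ry, rz (a rotation vector in normalised numbers (1 is 2 rad)), jaw (the opening from 0.0 (shut) to 1.0 (fully open)); each row is the pose to reach, as a shift and turn from the pose commanded when the call began, along the tool's axes at that moment; what a row does not reach only later rows make up. A row lasts 1/8 s, in which the tool goes at most 0.0625 m and 0.188 rad, less where a joint would pass 70% of its speed; a pose out of reach is approached as far as the arm can. The fingers move at their own pace and stop on an object; force is the grip in N (left out, the last holds). Time passes only in rows, so rows that do not move let the fingers close. The tool returns the time, the measured TCP pose, the force, the opening and the grip force at its end. only (a regular expression) keeps the lines of the reply that match it, lines (a string "A,B") keeps lines A to B, and quiet returns only ok. Input that does not fit is refused with a message, and nothing moves.
- ctrl.get_state(): the state, without advancing time (a new reading comes with each control period).
- ctrl.read_camera(name): name is "scene" or "top" or "wrist"; returns a dict with "pixels" (420x560x3 uint8, red, green, blue), "camera_matrix" (3x3 intrinsics, pixels), "xyz" and "orientation" of the camera in the world. Camera axes: x right, y down, z forward; pixel columns grow to the right and rows downward; lengths in m; the calibration is good to about 2 mm. A picture is of the moment at which its call begins. There is no depth.
- ctrl.sign_off(): hands the job in; it is judged then, once.
Trained networks look in the newest picture that a camera, given by its name, has taken for a name from the list of things; names that differ only in an ending like _2 or _b are one class to them, and where a whole thing is asked for, a point or a joint stands for the part that bears it (a point fixed in the world has none). Each returns a list of dicts, best first, with "conf" (0 to 1); they miss things now and then, are a little off and sometimes report something else, mostly with a low value. They report only what shows in the picture. A call takes as long as a camera call.
- ctrl.recognise(camera, thing): "position" ([x, y, z] in m, in world coordinates, good to about 4 mm: the middle of the surface that is visible of it).
- ctrl.masks_of(camera, thing): "region" (420x560 bool, what is visible of it).
- ctrl.mark_of(camera, thing): "position" ([x, y, z] in m, in world coordinates, good to about 4 mm: a listed point, or the origin of a listed thing).
The state is a dict: "time": time; "qpos": joint angles; "dq": joint speeds; "joint_efforts": joint torques, N m; "eef_pos": TCP position; "tcp_rot": TCP orientation; "contact_force": force on the tool from outside, world axes, zero at the start; "wrist_torque": the same for the moment, N m; "opening": opening from 0.0 (shut) to 1.0 (fully open); "finger_force": force on a finger pad.
Only numpy, scipy, OpenCV 4.12 (cv2) and the standard library are available. Lean on these libraries where they do the work, as an engineer would, in place of code of your own. Each camera call takes 0.05 s, during which the arm holds its last target. There are 200 camera calls.

TASK

The four swab samples are already standing in the little incubator: flick the toothed edge of its hours wheel with a fingertip, click by click, until the 6 stands in the window, without running past it, and only then press the green start button fully down and let it come back up. Nothing is to be picked up: leave the four vials standing in their wells.

Things in the scene. Friction and masses are not known exactly. Their poses are not given: they have to be found in the camera images.
- incubator: Portable incubator, white case, grey deck, 141 mm deep (x), 180 wide (y), fixed. Origin: centre of its underside, on the table; z up, -x its front (faces the robot but for its yaw), +y its left seen from there. Front face at x = -67 mm; deck top at z = 53 mm, x -67 to 20. Behind it an aluminium block with four vials, tops 115 mm above the table. The hours wheel juts from a slot in the front.
- wheel_axis (a point): Point on the upright axis of the blue hours wheel at mid thickness, 44 mm above the table, 31 mm behind the case's front face, fixed to the case. The wheel lies flat, 10 mm thick: a disc of radius 37 mm with 8 round-ended teeth, 9 mm wide, 45 degrees apart, out to radius 50 mm. At each click stop a gap faces straight to the front, with one tooth 22.5 degrees to its right and one to its left.
- wheel_front (a point): Point in front of the wheel's axis (case -x), 50 mm from it, 44 mm above the table: where the teeth pass at their foremost, 19 mm before the front face; fixed to the case, nothing above or below. A fingertip pointing down, its near side 37 to 43 mm from the axis, put in right of the right-hand tooth and swept straight left (case +y) past this point, takes that tooth along.
- hours_wheel (a joint): Turn of the hours wheel, rad, positive clockwise from above (front edge moving left, case +y, as the white arrow shows). Sprung click stops every 0.7854; a tooth pushed past front centre snaps on to the next stop, one click; pushed on, it slips off the finger. Takes about 5 N. Numeral n shows at (n - 1) x 0.7854: 6 is 3.927. Numerals 1 to 8, end stops beyond; starts on 2, 3 or 4 (seldom between).
- window (a point): Middle of the reading window in the deck, 53 mm above the table: a 20 by 20 mm opening with a steel frame and a red mark at either side, mid-width of the case, 24 mm behind the wheel's axis. The set hours are read there as a black numeral on white, 13 mm high, upright for a reader in front of the case.
- start_button_top (a point): Centre of the top of the round green start button, 20 mm in diameter, on the deck right of the wheel (69 mm right of the case's middle), 75 mm above the table when up; the point moves down with it. It stands in a black collar 36 mm wide, whose top is 10 mm below the button's top.
- start_button (a joint): Travel of the start button, m: 0 up, 0.006 fully down (5 N, sprung, comes back up by itself).
- vial_1: Loose capped glass sample vial, white cap, violet liquid, 29 mm across and 78 mm tall, standing in one of the block's four 31 mm wells with the upper 50 mm out. Origin: centre of its underside, z along the vial. To be left standing there.
- vial_2: Loose capped glass sample vial, white cap, violet liquid, 29 mm across and 78 mm tall, standing in one of the block's four 31 mm wells with the upper 50 mm out. Origin: centre of its underside, z along the vial. To be left standing there.
- vial_3: Loose capped glass sample vial, white cap, violet liquid, 29 mm across and 78 mm tall, standing in one of the block's four 31 mm wells with the upper 50 mm out. Origin: centre of its underside, z along the vial. To be left standing there.
- vial_4: Loose capped glass sample vial, white cap, violet liquid, 29 mm across and 78 mm tall, standing in one of the block's four 31 mm wells with the upper 50 mm out. Origin: centre of its underside, z along the vial. To be left standing there.

How it is judged:
On the way, in this order (a step that is already met when the one before it is completed fails the run):
1. the wheel rests on 6, the start button not yet pressed (value of joint hours_wheel between 3.797 and 4.057 rad and value of joint start_button below 0.001 m), for 0.2 s.
2. the start button is pressed fully down with the wheel on 6 (value of joint hours_wheel between 3.797 and 4.057 rad and value of joint start_button above 0.005 m and contact force between the fingers and start_button above 1 N), for 0.1 s.
At the end, for the whole second after the job is handed in: The hours wheel rests on 6 (within 0.13 rad of that click stop), the start button has come back up (within 1 mm), and the four vials stand upright in their wells, within 12 mm of where they were (all of step 1 and distance of each of vial_1, vial_2, vial_3, vial_4 from where it was at the start of the episode below 0.012 m and angle between each of vial_1, vial_2, vial_3, vial_4's own z axis and vertical below 0.15 rad); the robot touches nothing.
It fails at once if the wheel ran past 6 (more than half a click beyond) (value of joint hours_wheel above 4.32 rad).
It fails at once if the start button was pressed (over half its travel) while the wheel was not on 6 (value of joint start_button above 0.003 m and not (value of joint hours_wheel between 3.797 and 4.057 rad)).
It fails at once if a vial was lifted or knocked out of its place (moved over 12 mm) (distance of any of vial_1, vial_2, vial_3, vial_4 from where it was at the start of the episode above 0.012 m).
It also fails if it takes over 48 s, if anything falls off the work surface, if the arm or the gripper's body presses on something with over 40 N, if the wrist force passes 120 N, or if a joint passes its speed limit or range.

## Working session

There is one attempt and no reset: what is moved stays moved. The work goes in short steps, Python scripts to look and compute and a tool call to move; the robot and the scene stay as the last step left them, time stands still between calls to the robot, and variables do not carry over. Pictures are saved under pics/ and viewed, at most 10 in all, crops included, and the job is handed in when it is done.

```bash
mkdir -p pics; ls; cat > h.py <<'E'
import numpy as np,cv2
from plant import ctrl
from scipy.spatial.transform import Rotation as R
def proj(c,p):
    q=R.from_quat(c["orientation"]).inv().apply(np.atleast_2d(p)-c["xyz"]); u=q@np.array(c["camera_matrix"]).T
    return u[:,:2]/u[:,2:]
E
python3 - <<'E'
from h import *
s=ctrl.get_state();print(s["time"],s["eef_pos"],s["tcp_rot"],s["opening"],ctrl.pinch_z)
print(R.from_quat(s["tcp_rot"]).as_matrix().round(3))
ims=[]
for n in ["scene","top"]:
    c=ctrl.read_camera(n);ims.append(c["pixels"][:,:,::-1]);print(n,c["xyz"])
    for t in ["incubator","wheel_axis","wheel_front","window","start_button_top","vial_1"]:
        print(t,[(np.round(d["position"],4).tolist(),round(d["conf"],2)) for d in ctrl.mark_of(n,t)[:4]])
cv2.imwrite("pics/a.png",cv2.resize(np.hstack(ims),(800,300)))
E
```

```text
pics
0.0 [0.23414517 0.63237771 0.22993611] [ 1.76460345e-01  9.84307041e-01 -1.12168941e-03 -3.69729979e-04] 0.9992596666017876 0.0187
[[-0.938  0.347 -0.001]
 [ 0.347  0.938 -0.002]
 [ 0.    -0.002 -1.   ]]
scene [0.24636798 0.5039362  0.69502867]
incubator [([0.5253, -0.0491, -0.0049], 0.74)]
wheel_axis [([0.4959, -0.046, 0.045], 0.56), ([0.5104, -0.0478, 0.0512], 0.17)]
wheel_front [([0.4373, -0.0557, 0.0396], 0.78)]
window []
start_button_top [([0.4981, -0.1203, 0.0763], 0.47)]
vial_1 [([0.5672, -0.0682, 0.0354], 0.88), ([0.57, 0.0073, 0.0375], 0.75), ([0.5709, -0.1067, 0.031], 0.7), ([0.5722, -0.0276, 0.0366], 0.59)]
top [0.40037002 0.03376759 0.92284949]
incubator [([0.5251, -0.0459, -0.0014], 0.88)]
wheel_axis [([0.4927, -0.0492, 0.0441], 0.58)]
wheel_front [([0.4397, -0.0509, 0.039], 0.7)]
window [([0.5188, -0.0473, 0.0551], 0.59), ([0.4983, -0.117, 0.0779], 0.25)]
start_button_top [([0.5001, -0.1166, 0.0747], 0.64)]
vial_1 [([0.5688, 0.0083, 0.036], 0.88), ([0.5719, -0.0677, 0.0362], 0.82), ([0.5701, -0.0288, 0.0394], 0.67), ([0.5711, -0.1086, 0.0331], 0.62)]
```

```bash
python3 - <<'E'
from h import *
c=ctrl.read_camera("top");im=c["pixels"][:,:,::-1]
u=proj(c,[[.44,-.05,.044],[.493,-.048,.044],[.519,-.048,.053],[.499,-.118,.075]]);print(u)
x,y=u[1].astype(int)
cv2.imwrite("pics/b.png",cv2.resize(im[y-75:y+75,x-90:x+90],None,fx=4,fy=4,interpolation=cv2.INTER_CUBIC));print(x-90,y-75)
E
```

```text
[[330.6586619  288.13752507]
 [329.68359935 254.90356291]
 [330.34646027 238.14920103]
 [376.48305981 250.16224721]]
239 179
```

View pics/b.png

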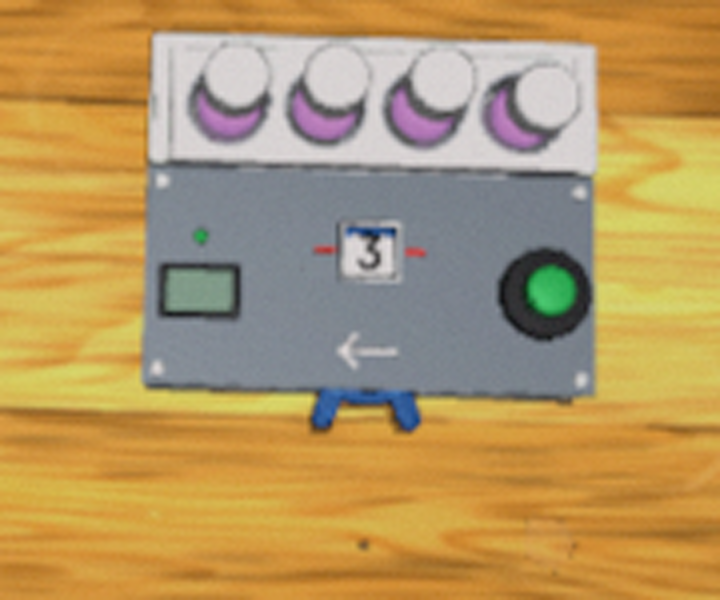

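View pics/a.png

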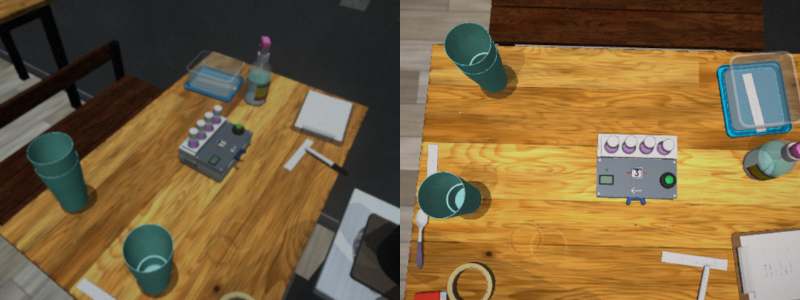

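```bash
cat >> h.py <<'E'
def case(p,v):
    x,y,a=p; v=np.atleast_2d(v).astype(float); o=v.copy()
    o[:,0]=x+np.cos(a)*v[:,0]-np.sin(a)*v[:,1]; o[:,1]=y+np.sin(a)*v[:,0]+np.cos(a)*v[:,1]; return o
E
python3 - <<'E'
from h import *
from scipy.optimize import least_squares
c=ctrl.read_camera("top")
px=np.array([[145,386],[594,397],[148,165],[595,172],[370,252],[551,290]])/4-.375+[239,179]
m=np.array([[-67,90,53],[-67,-90,53],[20,90,53],[20,-90,53],[-12,0,53],[-36,-69,75]])/1e3
w=np.array([1,1,1,1,1,0])[:,None]
f=lambda p:(w*(proj(c,case(p,m))-px)).ravel()
r=least_squares(f,[.525,-.047,-.02]);p=r.x;print(p,(proj(c,case(p,m))-px).round(1).tolist())
print("axis",case(p,[-.036,0,.044]),"front",case(p,[-.086,0,.044]))
b=px[5];K=c["camera_matrix"];d=R.from_quat(c["orientation"]).apply(np.linalg.inv(K)@[*b,1]);print("button",np.array(c["xyz"])+d*(.075-c["xyz"][2])/d[2])
s=ctrl.get_state();M=R.from_quat(s["tcp_rot"])
a=p[2]
T=R.from_matrix(np.array([[-np.cos(a),-np.sin(a),0],[-np.sin(a),np.cos(a),0],[0,0,-1]]).T.T if 0 else np.array([[-np.cos(a),-np.sin(a),0],[-np.sin(a),np.cos(a),0],[0,0,-1.]]))
print("rot",(M.inv()*T).as_rotvec())
for z in(.10,): print("shift",M.inv().apply(case(p,[-.087,.0125,z])[0]-s["eef_pos"]))
E
```

```text
[ 0.52593241 -0.04945839  0.00439581] [[-0.6, -0.5], [0.8, -0.9], [-0.1, 0.5], [-0.3, 1.2], [0.1, -0.3], [0.5, 4.7]]
axis [[ 0.48993276 -0.04961664  0.044     ]] front [[ 0.43993324 -0.04983643  0.044     ]]
button [ 0.49749047 -0.11782003  0.075     ]
rot [ 1.00194220e-04  5.11718323e-05 -3.59202507e-01]
shift [-0.42454824 -0.55756865  0.1313266 ]
```

The manual's scale: turns go in shares of 2 rad. Converting my numbers, -0.36 rad is -0.18.

>>> nudge_tcp:
  moves: {"tx": [-0.03,-0.065,-0.1,-0.135,-0.17,-0.205,-0.24,-0.275,-0.31,-0.34],"ty": [-0.04,-0.085,-0.13,-0.177,-0.223,-0.27,-0.317,-0.363,-0.408,-0.447],"tz": [-0.03,-0.05,-0.05,-0.05,-0.05,-0.05,-0.05,-0.05,-0.05,-0.05],"rx": [0,0,0,0,0,0,0,0,0,0],"ry": [0,0,0,0,0,0,0,0,0,0],"rz": [-0.015,-0.035,-0.055,-0.075,-0.095,-0.115,-0.135,-0.155,-0.17,-0.18],"jaw": [1,1,1,1,1,1,1,1,1,1]}

```text
time: 2.05
eef_pos: [0.3983, 0.0937, 0.2818]
tcp_rot: [-0.003, 1.0, -0.0, 0.001]
contact_force: [0.6, 0.1, -0.4]
opening: 0.996
finger_force: 0.0
```

```bash
cat > d.py <<'E'
from h import *
import sys
s=ctrl.get_state();M=R.from_quat(s["tcp_rot"]);print(s["time"],np.round(s["eef_pos"],4),M.as_matrix().round(3).tolist(),s["opening"],np.round(s["contact_force"],1))
if len(sys.argv)>3: print("shift",M.inv().apply(np.array(sys.argv[1:4],float)-s["eef_pos"]).round(4))
E
python3 d.py .439 -.037 .10
```

```text
2.05 [0.3983 0.0937 0.2818] [[-1.0, -0.005, 0.002], [-0.005, 1.0, -0.0], [-0.002, -0.0, -1.0]] 0.9956162295301123 [ 0.6  0.1 -0.4]
shift [-0.0398 -0.1309  0.1819]
```

>>> nudge_tcp:
  moves: {"tx": [-0.02,-0.04,-0.041,-0.041,-0.041,-0.041,-0.041],"ty": [-0.05,-0.1,-0.131,-0.131,-0.131,-0.131,-0.131],"tz": [0.01,0.03,0.07,0.12,0.16,0.182,0.182],"rx": [0,0,0,0,0,0,0],"ry": [0,0,0,0,0,0,0],"rz": [0,0,0,0,0,0,0],"jaw": [1,1,1,1,1,1,1]}

```text
time: 2.92
eef_pos: [0.4382, -0.0347, 0.0976]
tcp_rot: [-0.003, 1.0, 0.001, -0.002]
contact_force: [-0.0, -0.1, 0.9]
opening: 1.002
finger_force: 0.0
```

```bash
python3 d.py .439 -.037 .02
python3 - <<'E'
from h import *
a=ctrl.read_camera("top");b=ctrl.read_camera("wrist")
u=proj(a,[.45,-.04,.05])[0].astype(int)
i=cv2.resize(a["pixels"][u[1]-75:u[1]+75,u[0]-70:u[0]+70,::-1],(392,420),interpolation=cv2.INTER_CUBIC)
cv2.imwrite("pics/c.png",np.hstack([i,cv2.resize(b["pixels"][:,:,::-1],(400,300)).copy() if 0 else cv2.copyMakeBorder(cv2.resize(b["pixels"][:,:,::-1],(400,300)),0,120,0,0,0)]))
print(u,b["xyz"])
E
```

```text
2.925 [ 0.4382 -0.0347  0.0976] [[-1.0, -0.005, -0.004], [-0.005, 1.0, 0.001], [0.004, 0.001, -1.0]] 1.0020463157657766 [-0.  -0.1  0.9]
shift [-0.0011 -0.0024  0.0776]
[324 281] [ 0.36226679 -0.03549475  0.24116519]
```

View pics/c.png

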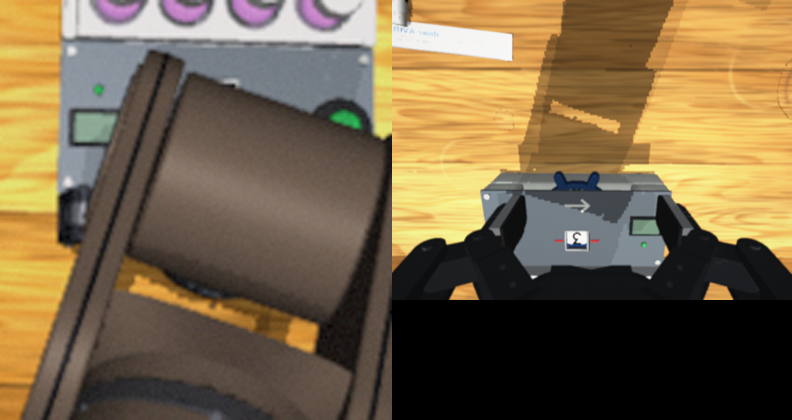

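```bash
python3 - <<'E'
from h import *
c=ctrl.read_camera("wrist")
for t in ["wheel_axis","wheel_front","window","start_button_top","incubator"]:
    print(t,[(np.round(d["position"],4).tolist(),round(d["conf"],2)) for d in ctrl.mark_of("wrist",t)[:2]])
s=ctrl.get_state();M=R.from_quat(s["tcp_rot"]);e=np.array(s["eef_pos"])
K=np.array([[x*800/560/1,0,0] for x in (1,)])
im=np.ascontiguousarray(c["pixels"][:,:,::-1])
def dot(p,col):
    u=proj(c,p)[0];cv2.circle(im,(int(u[0]),int(u[1])),2,col,-1)
dot([.439,-.0496,.044],(0,0,255));dot([.489,-.0496,.044],(0,255,0))
for z in(.031,.0187,.013,0):
  for y in(-.0425,.0425,-.057,.057):
    for x in(-.011,.011): dot(e+M.apply([x,y,-z]),(0,255,255) if z==.013 else (255,0,255) if z==0 else (255,255,0))
cv2.imwrite("pics/d.png",cv2.resize(im,(800,600),interpolation=cv2.INTER_CUBIC))
E
```

```text
wheel_axis [([0.4902, -0.0493, 0.0456], 0.93)]
wheel_front [([0.4403, -0.047, 0.0476], 0.83)]
window [([0.5111, -0.0521, 0.0536], 0.91)]
start_button_top []
incubator [([0.527, -0.0433, 0.002], 0.89)]
```

View pics/d.png

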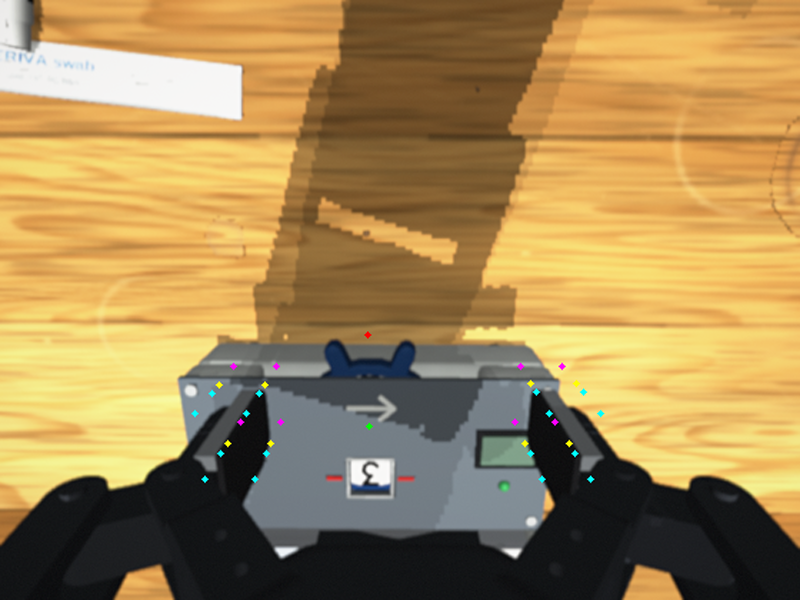

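>>> nudge_tcp:
  moves: {"tx": [-0.001,-0.001,-0.001,-0.001],"ty": [-0.004,-0.004,-0.004,-0.004],"tz": [0.03,0.06,0.076,0.076],"rx": [0,0,0,0],"ry": [0,0,0,0],"rz": [0,0,0,0],"jaw": [1,1,1,1]}

```text
time: 3.82
eef_pos: [0.44, -0.0388, 0.0226]
tcp_rot: [-0.003, 1.0, 0.0, -0.001]
contact_force: [-0.4, 0.0, 0.3]
opening: 1.001
finger_force: 0.0
```

```bash
python3 d.py .439 -.0015 .019
```

```text
3.825 [ 0.44   -0.0388  0.0226] [[-1.0, -0.005, -0.002], [-0.005, 1.0, 0.001], [0.002, 0.001, -1.0]] 1.0009598776821094 [-0.4  0.   0.3]
shift [0.0008 0.0373 0.0036]
```

>>> nudge_tcp:
  moves: {"tx": [0,0,0,0,0,0,0],"ty": [0.008,0.016,0.023,0.03,0.034,0.038,0.038],"tz": [0.002,0.002,0.002,0.002,0.002,0.002,0.002],"rx": [0,0,0,0,0,0,0],"ry": [0,0,0,0,0,0,0],"rz": [0,0,0,0,0,0,0],"jaw": [1,1,1,1,1,1,1]}

```text
time: 4.7
eef_pos: [0.4408, -0.0007, 0.0216]
tcp_rot: [-0.003, 1.0, -0.0, 0.0]
contact_force: [0.4, -0.1, -0.4]
opening: 1.003
finger_force: 0.0
```

```bash
cat > w.py <<'E'
from h import *
import sys
c=ctrl.read_camera("wrist");im=c["pixels"][:,:,::-1]
u=proj(c,[.470,-.05,.05])[0].astype(int);print(u)
y0=max(u[1]-90,0);i=im[y0:y0+170,max(u[0]-140,0):u[0]+140]
cv2.imwrite("pics/%s.png"%sys.argv[1],cv2.resize(cv2.rotate(i,cv2.ROTATE_180),None,fx=2,fy=2,interpolation=cv2.INTER_CUBIC))
E
python3 w.py e; python3 d.py
```

```text
[168 365]
4.75 [ 0.4408 -0.0009  0.0216] [[-1.0, -0.006, 0.001], [-0.006, 1.0, -0.0], [-0.001, -0.0, -1.0]] 1.000548909614023 [0.3 0.7 0. ]
```

View pics/e.png

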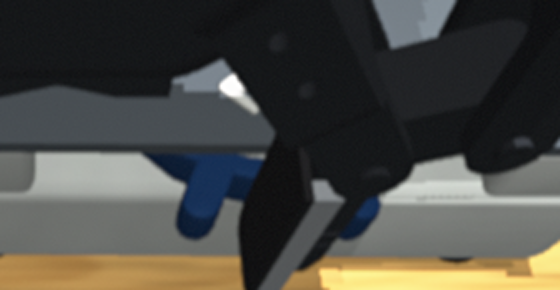

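>>> nudge_tcp:
  moves: {"tx": [0.001,0.001,0.001,0.001,0.001],"ty": [0,0,-0.02,-0.038,-0.038],"tz": [-0.03,-0.06,-0.076,-0.076,-0.076],"rx": [0,0,0,0,0],"ry": [0,0,0,0,0],"rz": [0,0,0,0,0],"jaw": [1,1,1,1,1]}

```text
time: 5.38
eef_pos: [0.44, -0.0399, 0.0977]
tcp_rot: [-0.002, 1.0, -0.0, 0.0]
contact_force: [0.2, 0.7, -0.2]
opening: 1.001
finger_force: 0.0
```

```bash
python3 w.py f; python3 d.py
```

```text
[263 281]
5.425 [ 0.4397 -0.0393  0.0973] [[-1.0, -0.004, 0.0], [-0.004, 1.0, 0.0], [-0.0, 0.0, -1.0]] 1.0007256363318522 [-0.1  0.5  0.7]
```

View pics/f.png

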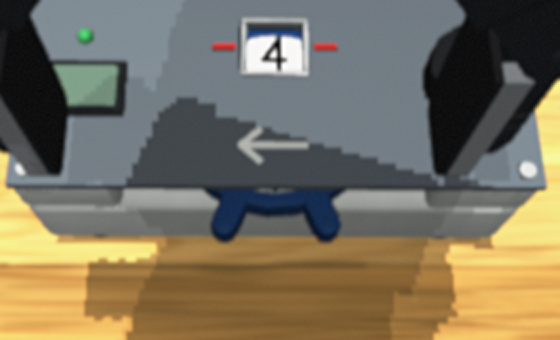

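The window (270,48) shows 4: one click per stroke. I repeat the same stroke for 5.

>>> nudge_tcp:
  moves: {"tx": [0,0,0,0,0,0,0,0,0,0],"ty": [0,0,0,0.008,0.016,0.023,0.03,0.034,0.038,0.038],"tz": [0.04,0.076,0.076,0.076,0.076,0.076,0.076,0.076,0.076,0.076],"rx": [0,0,0,0,0,0,0,0,0,0],"ry": [0,0,0,0,0,0,0,0,0,0],"rz": [0,0,0,0,0,0,0,0,0,0],"jaw": [1,1,1,1,1,1,1,1,1,1]}

```text
time: 6.68
eef_pos: [0.4399, -0.0007, 0.0217]
tcp_rot: [-0.003, 1.0, -0.0, 0.0]
contact_force: [0.9, -0.4, -0.0]
opening: 1.0
finger_force: 0.0
```

>>> nudge_tcp:
  moves: {"tx": [0,0,0,0,0],"ty": [0,0,-0.02,-0.038,-0.038],"tz": [-0.03,-0.06,-0.076,-0.076,-0.076],"rx": [0,0,0,0,0],"ry": [0,0,0,0,0],"rz": [0,0,0,0,0],"jaw": [1,1,1,1,1]}

```text
time: 7.3
eef_pos: [0.44, -0.0398, 0.0977]
tcp_rot: [-0.002, 1.0, -0.0, 0.0]
contact_force: [-0.2, 0.2, -0.1]
opening: 1.001
finger_force: 0.0
```

```bash
python3 w.py g
```

```text
[263 281]
```

View pics/g.png

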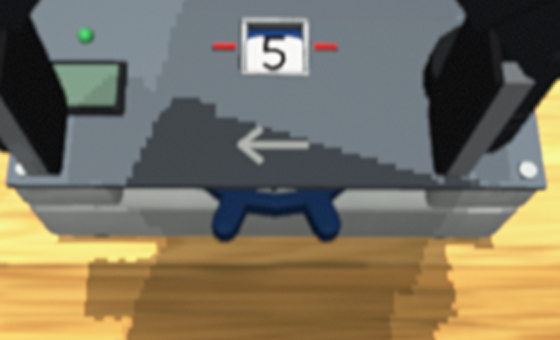

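The window (273,48) shows 5; one more stroke.

>>> nudge_tcp:
  moves: {"tx": [0,0,0,0,0,0,0,0,0,0],"ty": [0,0,0,0.008,0.016,0.023,0.03,0.034,0.038,0.038],"tz": [0.04,0.076,0.076,0.076,0.076,0.076,0.076,0.076,0.076,0.076],"rx": [0,0,0,0,0,0,0,0,0,0],"ry": [0,0,0,0,0,0,0,0,0,0],"rz": [0,0,0,0,0,0,0,0,0,0],"jaw": [1,1,1,1,1,1,1,1,1,1]}

```text
time: 8.6
eef_pos: [0.4399, -0.0007, 0.0217]
tcp_rot: [-0.003, 1.0, -0.0, 0.0]
contact_force: [-0.7, 0.7, 0.7]
opening: 0.999
finger_force: 0.0
```

>>> nudge_tcp:
  moves: {"tx": [0,0,0,0,0],"ty": [0,0,-0.02,-0.038,-0.038],"tz": [-0.03,-0.06,-0.076,-0.076,-0.076],"rx": [0,0,0,0,0],"ry": [0,0,0,0,0],"rz": [0,0,0,0,0],"jaw": [1,1,1,1,1]}

```text
time: 9.22
eef_pos: [0.44, -0.0398, 0.0977]
tcp_rot: [-0.002, 1.0, -0.0, 0.0]
contact_force: [0.4, 0.4, -0.7]
opening: 0.999
finger_force: 0.0
```

```bash
python3 w.py i
```

```text
[263 281]
```

View pics/i.png

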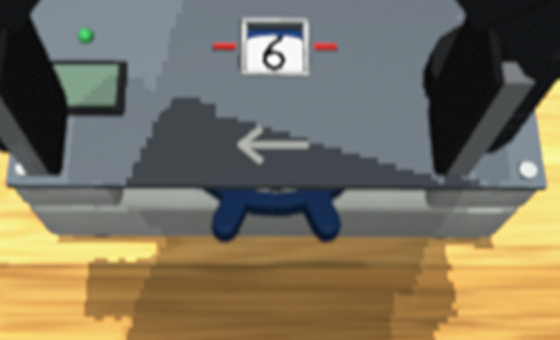

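The window (273,48) shows 6. Next: rise, shut the fingers, go over the button.

>>> nudge_tcp:
  moves: {"tx": [0,0,-0.02,-0.045,-0.0585,-0.0585,-0.0585,-0.0585],"ty": [0,0,-0.03,-0.06,-0.078,-0.078,-0.078,-0.078],"tz": [-0.035,-0.04,-0.04,-0.04,-0.04,-0.04,-0.04,-0.04],"rx": [0,0,0,0,0,0,0,0],"ry": [0,0,0,0,0,0,0,0],"rz": [0,0,0,0,0,0,0,0],"jaw": [0,0,0,0,0,0,0,0]}

```text
time: 10.28
eef_pos: [0.4979, -0.1158, 0.1369]
tcp_rot: [-0.003, 1.0, 0.0, -0.0]
contact_force: [-1.0, 0.3, 0.4]
opening: 0.002
finger_force: 0.0
```

```bash
python3 - <<'E'
from h import *
for n in ("wrist","scene"):
    c=ctrl.read_camera(n);print(n,[(np.round(d["position"],4).tolist(),round(d["conf"],2)) for d in ctrl.mark_of(n,"start_button_top")[:2]])
    if n=="wrist":
        s=ctrl.get_state();e=np.array(s["eef_pos"]);im=np.ascontiguousarray(c["pixels"][:,:,::-1])
        for p,col in(((.4975,-.118,.075),(0,0,255)),((e[0],e[1],.075),(255,0,255)),(e,(0,255,255))):
            u=proj(c,p)[0];cv2.circle(im,(int(u[0]),int(u[1])),2,col,-1)
        cv2.imwrite("pics/j.png",im)
E
python3 d.py .4985 -.118 .085
```

```text
wrist [([0.495, -0.1179, 0.074], 0.91), ([0.5245, -0.0468, 0.0022], 0.65)]
scene [([0.4924, -0.0447, 0.0468], 0.56), ([0.5017, -0.1197, 0.0754], 0.49)]
10.475 [ 0.4984 -0.1163  0.1374] [[-1.0, -0.006, 0.0], [-0.006, 1.0, -0.0], [-0.0, -0.0, -1.0]] 0.001494427725173076 [-0.7 -0.5  0.1]
shift [-0.0001 -0.0017  0.0524]
```

View pics/j.png

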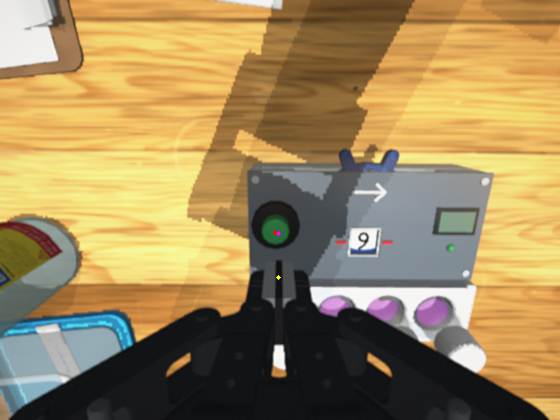

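The fingers' projected point (278,233) lies on the green button (276,231), and the window still reads 6. Descending.

>>> nudge_tcp:
  moves: {"tx": [0.001,0.001,0.001,0.001,0.001],"ty": [-0.002,-0.002,-0.002,-0.002,-0.002],"tz": [0.03,0.05,0.058,0.061,0.061],"rx": [0,0,0,0,0],"ry": [0,0,0,0,0],"rz": [0,0,0,0,0],"jaw": [0,0,0,0,0]}

```text
time: 11.1
eef_pos: [0.4981, -0.119, 0.077]
tcp_rot: [-0.003, 1.0, -0.0, 0.001]
contact_force: [-0.4, 0.2, 0.2]
opening: 0.002
finger_force: 0.0
```

>>> nudge_tcp:
  moves: {"tx": [0,0,0,0,0],"ty": [0,0,0,0,0],"tz": [0.003,0.006,0.008,0.0085,0.0085],"rx": [0,0,0,0,0],"ry": [0,0,0,0,0],"rz": [0,0,0,0,0],"jaw": [0,0,0,0,0]}

```text
time: 11.72
eef_pos: [0.4986, -0.1192, 0.069]
tcp_rot: [-0.003, 1.0, -0.0, 0.001]
contact_force: [1.0, 0.4, 5.2]
opening: -0.002
finger_force: 3.1
```

>>> nudge_tcp:
  moves: {"tx": [0,0,0],"ty": [0,0,0],"tz": [0.001,0.0015,0.0015],"rx": [0,0,0],"ry": [0,0,0],"rz": [0,0,0],"jaw": [0,0,0]}

```text
time: 12.1
eef_pos: [0.4986, -0.1192, 0.0689]
tcp_rot: [-0.003, 1.0, -0.0, 0.0]
contact_force: [-4.0, 2.2, 14.1]
opening: 0.0
finger_force: 6.9
```

Bottomed out (14 N with no more travel). Lifting off.

>>> nudge_tcp:
  moves: {"tx": [0,0,0,0.03,0.03,0.03],"ty": [0,0,0,0,0,0],"tz": [-0.01,-0.05,-0.09,-0.13,-0.13,-0.13],"rx": [0,0,0,0,0,0],"ry": [0,0,0,0,0,0],"rz": [0,0,0,0,0,0],"jaw": [0,0,0,0,0,0]}

```text
time: 12.85
eef_pos: [0.467, -0.1187, 0.1953]
tcp_rot: [-0.003, 1.0, 0.0, -0.001]
contact_force: [1.0, 0.3, -0.2]
opening: 0.002
finger_force: 0.0
```

```bash
python3 w.py k
```

```text
[350 205]
```

View pics/k.png

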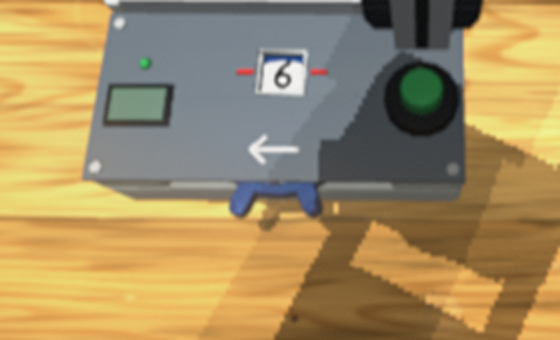

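The window (283,73) shows 6, the button (422,90) is back up, and the robot is clear.

```bash
python3 -c "
from plant import ctrl
print(ctrl.sign_off())"
```

```text
the job is handed in; nothing more can be done
None
```

I set the hours wheel from 3 to 6 in three single clicks, then pressed the start button until it bottomed out and let it come back up; the vials were not touched, and I handed the job in at about 13 s (it was taken, but no verdict came back).

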